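# Load the reagent carrier

## Robot

A 6-joint arm with a two-finger parallel gripper is mounted at the origin on a cart in front of the work surface, level with it; the furniture and walls round the work are solid. World frame = base frame: x ahead of the robot, y to its left, z up, the work surface at z = 0. Lengths are in m, angles in rad, forces in N, time in s.
With the tool pointing down it reaches from about 0.275 to 0.75 m from the base axis. Payload 10.2 kg.
Tool frame: the origin (TCP) lies midway between the tips of the shut fingers; the grasp point (between the pads) lies 19 mm behind it (env.hold_point_z is the distance from the TCP to the grasp point, in m); x points along the fingers, z is the direction in which the jaws open and shut, and the axes are right-handed (so a half turn about x gives the same grasp; the last joint's range is limited). The gripper opens to 85 mm and grips with 20 to 120 N. Pads are 22 mm wide; open, the fingers measure 114 mm over their backs; the gripper's body (76 mm by 85 mm) begins 54 mm behind the grasp point. The pads swing forward as they close: fully open they stand 13 mm farther back than shut.
Start: joints at [1.094, 0.313, 1.498, -0, 1.331, -0.223], TCP at [0.132, 0.508, 0.231] pointing down, gripper open.
Joint ranges: [-2.94, 2.94], [-0.97, 2.17], [0.19, 2.56], [-1.23, 4.37], [0.02, 3.11], [-2.88, 2.88]. Speed limits (rad/s): [2.39, 2.39, 3.01, 3.14, 3.14, 3.14].

## Interface

Orientations are given as a unit quaternion [x, y, z, w].
In Python, from bench import env, kinematics, monitor, eyes, job gives the robot as it stands. The module is installed in compiled form; this text tells all that it offers. Calls block until the motion is done:
- env.reach(position, orientation): joint-space move of the TCP to a pose.
- env.movel(position, velocity=0.15, frame=None, guard=None): straight line of the TCP; frame=None keeps the orientation; velocity is the mean speed in m/s. With guard (N) it stops when the force on the tool has changed by that much, and returns True; else False.
- env.set_joints(angles): joint-space move.
- env.release() and env.close_gripper(effort=None): open the fingers fully, or close them until they stop; effort is the grip in N (None keeps the last).
- env.hold(seconds).
- kinematics.ik(position, orientation): joint angles nearest the present ones, or None.
- monitor.sense(): the state.
- eyes.grab_frame(name): name is "scene" or "top"; returns a dict with "frame" (480x640x3 uint8, red, green, blue), "mtx" (3x3 intrinsics, pixels), "view" (4x4, takes a point from world to camera coordinates). Camera axes: x right, y down, z forward; pixel columns grow to the right and rows downward; lengths in m; the calibration is good to about 2 mm. A picture is of the moment at which its call begins. There is no depth.
A pose or a line that the arm cannot do raises env.MotionError and nothing moves.
- job.hand_in(): hands the job in, once; it reports no verdict.
The state is a dict: "clock": time; "joints": joint angles; "qvel": joint speeds; "joint_efforts": joint torques, N m; "position": TCP position; "ee_rot": TCP orientation; "contact_force": force on the tool from outside, world axes, zero at the start; "ft_torque": the same for the moment, N m; "finger_gap": opening from 0.0 (shut) to 1.0 (fully open).
Only numpy, scipy, OpenCV 4.12 (cv2) and the standard library are available. Lean on these libraries where they do the work, as an engineer would, in place of code of your own. Each camera call takes 0.05 s, during which the arm holds its last target.

## Task

Load the reagent carrier: set each of the three bottles that have a coloured label band upright in the ring seat of its band's colour (blue, red, green), standing on the carrier's floor. Set them down, do not drop them or tip them over, and leave the two plain bottles without a band standing where they are.

Things in the scene. Friction and masses are not known exactly. Their poses are not given: they have to be found in the camera images.
- carrier: low fixed aluminium tray, 94 x 270 mm (292 with end grips), walls 20 mm high, floor 4 mm above the bench; the three coloured ring seats stand in it in a row along its y axis, 88 mm apart, in any order. A fixed microscope (0.35 m tall) stands just beyond its left (+y) end. Origin: centre of its underside; x across, y along, z up
- blue_seat: upright blue plastic ring fixed in the carrier, 24 mm high, outer diameter 86 mm, inner diameter 76 mm, open inside down to the carrier's floor; origin: centre of the ring's underside, level with that floor, z up. Seat for the bottle with the blue label band
- red_seat: upright red plastic ring fixed in the carrier, 24 mm high, outer diameter 86 mm, inner diameter 66 mm, open inside down to the carrier's floor; origin: centre of the ring's underside, level with that floor, z up. Seat for the bottle with the red label band
- green_seat: upright green plastic ring fixed in the carrier, 24 mm high, outer diameter 86 mm, inner diameter 80 mm, open inside down to the carrier's floor; origin: centre of the ring's underside, level with that floor, z up. Seat for the bottle with the green label band
- blue_reagent: loose white reagent bottle with blue cap and a blue label band round its body; round, body 58 mm diameter and straight up to 85 mm, cap 32 mm diameter, 125 mm tall in all, about 0.16 kg. Origin: centre of its underside, z up along the bottle. Grasp round the body
- red_reagent: loose small white reagent bottle with red cap and a red label band round its body; round, body 48 mm diameter and straight up to 70 mm, cap 27 mm diameter, 105 mm tall in all, about 0.11 kg. Origin: centre of its underside, z up along the bottle. Grasp round the body
- green_reagent: loose cream-coloured reagent bottle with black cap and a green label band round its body; round, body 62 mm diameter and straight up to 100 mm, cap 35 mm diameter, 146 mm tall in all, about 0.2 kg. Origin: centre of its underside, z up along the bottle. Grasp round the body
- centrifuge: round grey fixed bench centrifuge, not used, 0.23 m tall; it fills a circle of about 0.13 m radius round a point 50 mm to the left (+y) of its origin, with a black knob in front, so it stands between the carrier and the far bottles on the right: carry bottles round its front, on the robot's side. Origin: on the bench under it, z up
- plain_red_bottle: look-alike, stays where it is: larger plain white bottle with red cap and no label band, loose, 76 mm diameter, 171 mm tall. Origin: centre of its underside, z up
- plain_blue_bottle: look-alike, stays where it is: plain white wide-mouthed bottle with a wide blue cap (46 mm diameter) and no label band, loose, 56 mm diameter, 112 mm tall. Origin: centre of its underside, z up
There are look-alikes about, which are no part of the job. What is shaped like the blue_reagent but orange or pink is not meant.

How it is judged:
At the end, for the whole second after the job is handed in: Each banded bottle stands within 13 mm of the centre of the seat of its colour, its underside less than 6 mm above the carrier's floor, within 0.1 rad of upright and at rest; both plain bottles stand upright within 30 mm of where they were at the start (horizontal distance between blue_reagent and blue_seat below 0.013 m and z of blue_reagent in the frame of blue_seat below 0.006 m and angle between each of blue_reagent, red_reagent, green_reagent, plain_red_bottle, plain_blue_bottle's own z axis and vertical below 0.1 rad and linear speed of each of blue_reagent, red_reagent, green_reagent below 0.02 m/s and horizontal distance between red_reagent and red_seat below 0.013 m and z of red_reagent in the frame of red_seat below 0.006 m and horizontal distance between green_reagent and green_seat below 0.013 m and z of green_reagent in the frame of green_seat below 0.006 m and distance of each of plain_red_bottle, plain_blue_bottle from where it was at the start of the episode below 0.03 m); the robot touches nothing.
It fails at once if a bottle without a label band was moved more than 30 mm or tipped (distance of any of plain_red_bottle, plain_blue_bottle from where it was at the start of the episode above 0.03 m or angle between any of plain_red_bottle, plain_blue_bottle's own z axis and vertical above 0.5 rad).
It fails at once if a banded bottle was tipped over (more than about 45 degrees) (angle between any of blue_reagent, red_reagent, green_reagent's own z axis and vertical above 0.8 rad).
It fails at once if a banded bottle was dropped: it was in the air, over 50 mm up, with nothing touching it ((height (world z) of blue_reagent above 0.05 m and contact force between blue_reagent and anything else below 0.01 N) or (height (world z) of red_reagent above 0.05 m and contact force between red_reagent and anything else below 0.01 N) or (height (world z) of green_reagent above 0.05 m and contact force between green_reagent and anything else below 0.01 N)).
It also fails if it takes over 96 s, if anything falls off the work surface, if the arm or the gripper's body presses on something with over 40 N, if the wrist force passes 120 N, or if a joint passes its speed limit or range.

## Working session

There is one attempt and no reset: what is moved stays moved. The work goes in short steps, each a Python script; the robot and the scene stay as the last script left them, time stands still between calls to the robot, and variables do not carry over. Pictures are saved under pics/ and viewed, and the job is handed in when it is done.

```bash
mkdir -p pics; python3 - <<'E'
from bench import env, kinematics, monitor, eyes, job
import cv2,numpy as np
for n in ("scene","top"):
    d=eyes.grab_frame(n); cv2.imwrite(f"pics/{n}0.png",d["frame"][:,:,::-1]); print(n,d["mtx"].round(1).tolist(),d["view"].round(4).tolist())
print(monitor.sense()["clock"],monitor.sense()["ee_rot"],env.hold_point_z)
E
```

```text
scene [[514.1, 0.0, 318.2], [0.0, 514.1, 246.2], [0.0, 0.0, 1.0]] [[0.1556, -0.9878, 0.0016, -0.3517], [-0.7465, -0.1187, -0.6548, 0.3485], [0.647, 0.1007, -0.7558, 0.8605], [0.0, 0.0, 0.0, 1.0]]
top [[581.0, 0.0, 325.8], [0.0, 581.0, 246.1], [0.0, 0.0, 1.0]] [[0.0255, -0.9973, 0.0696, -0.2911], [-0.9913, -0.0343, -0.1274, 0.4785], [0.1294, -0.0657, -0.9894, 1.2847], [0.0, 0.0, 0.0, 1.0]]
0.1 [-0.43287009  0.5596255   0.43254058  0.5588841 ] 0.0187
```

View pics/scene0.png

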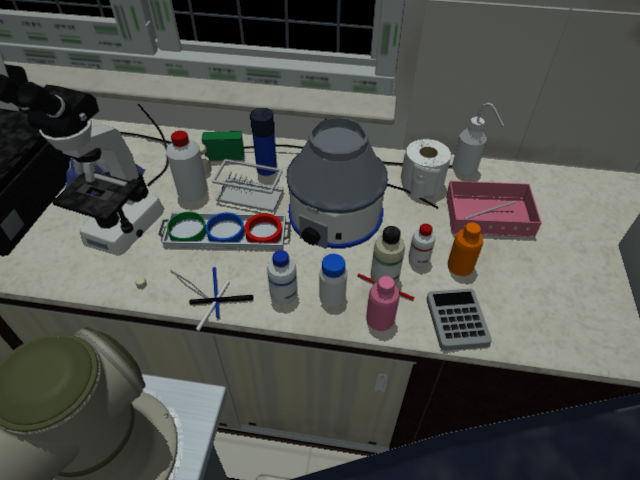

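View pics/top0.png

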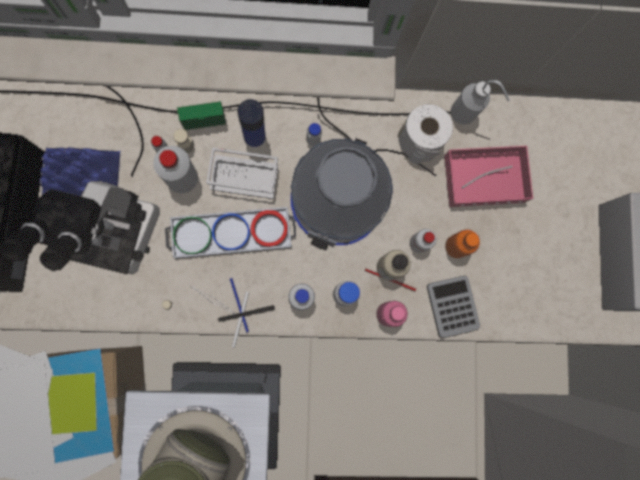

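```bash
python3 - <<'E'
import cv2,numpy as np
s=cv2.imread("pics/scene0.png");t=cv2.imread("pics/top0.png")
a=cv2.resize(s[215:335,255:495],(800,400),interpolation=cv2.INTER_CUBIC)
b=cv2.resize(t[220:340,275:485],(800,457),interpolation=cv2.INTER_CUBIC)
cv2.imwrite("pics/c1.png",a);cv2.imwrite("pics/c2.png",b)
cv2.imwrite("pics/c3.png",cv2.resize(t[110:270,145:325],(800,711),interpolation=cv2.INTER_CUBIC)[:600])
E
```

```text
(no output)
```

View pics/c1.png

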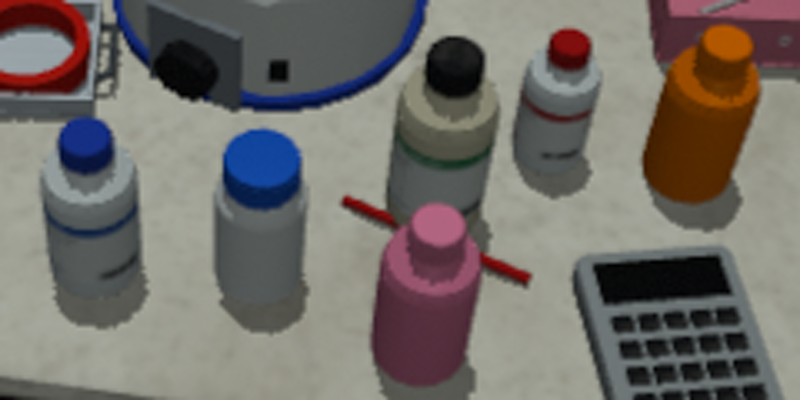

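View pics/c2.png

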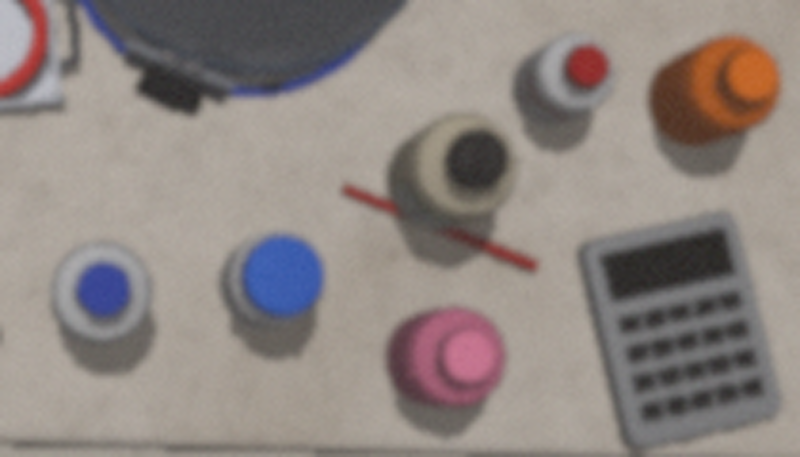

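View pics/c3.png

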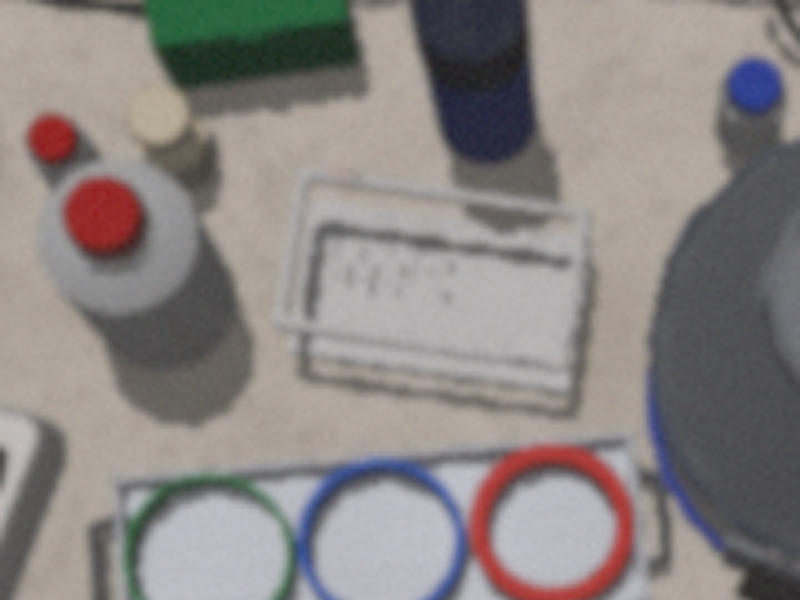

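```bash
cat > h.py <<'E'
import cv2,numpy as np
def ray(cam,u,v,z):
    K,V=cam; R=V[:3,:3];t=V[:3,3]; c=-R.T@t; d=R.T@np.linalg.inv(K)@np.array([u,v,1.]); return c+d*(z-c[2])/d[2]
def proj(cam,p):
    K,V=cam; q=K@(V[:3,:3]@np.asarray(p)+V[:3,3]); return q[:2]/q[2]
def tri(c1,p1,c2,p2):
    P=[c[0]@c[1][:3] for c in (c1,c2)]
    X=cv2.triangulatePoints(P[0],P[1],np.float64(p1).reshape(2,1),np.float64(p2).reshape(2,1)).ravel(); return X[:3]/X[3]
def hsv(img): return cv2.cvtColor(img,cv2.COLOR_RGB2HSV)
def mask(img,col):
    h=hsv(img); H,S,V=[h[...,i].astype(int) for i in range(3)]
    if col=="red": m=((H<8)|(H>172))&(S>140)&(V>60)
    if col=="blue": m=(H>100)&(H<130)&(S>120)&(V>60)
    if col=="green": m=(H>55)&(H<90)&(S>80)&(V>35)
    if col=="black": m=(V<62)
    return m.astype(np.uint8)
def blob(m,roi):
    u0,v0,u1,v1=roi; mm=np.zeros_like(m); mm[v0:v1,u0:u1]=m[v0:v1,u0:u1]
    n,l,s,c=cv2.connectedComponentsWithStats(mm); i=1+np.argmax(s[1:,4]); return c[i],s[i],(l==i).astype(np.uint8)
E
python3 - <<'E'
from h import *; from bench import eyes
D={n:eyes.grab_frame(n) for n in("scene","top")}; C={n:(d["mtx"],d["view"]) for n,d in D.items()}
print("origin px top",proj(C["top"],[0,0,0]),"scene",proj(C["scene"],[0,0,0]))
R={"blue":("blue",(285,280,318,312),(268,245,296,270),.125,.022),"red":("red",(412,225,440,252),(412,220,436,238),.105,.02),"green":("black",(380,245,412,276),(372,222,404,250),.146,.024),
"plainblue":("blue",(330,275,364,310),(316,250,350,280),.112,.03),"plainred":("red",(155,145,182,175),(165,128,192,146),.171,.025)}
for k,(col,rt,rs,H,ch) in R.items():
    ct,st,_=blob(mask(D["top"]["frame"],col),rt); cs,ss,_=blob(mask(D["scene"]["frame"],col),rs)
    X=tri(C["top"],ct,C["scene"],cs)
    print(k,ct.round(1),st,cs.round(1),ss,"tri",X.round(4),"top@H-4mm",ray(C["top"],*ct,H-.004)[:2].round(4),"scene@H-ch/2",ray(C["scene"],*cs,H-ch/2+.003)[:2].round(4))
for k in("green","blue","red"):
    for n,roi in(("top",(160,200,295,262)),("scene",(160,205,290,248))):
        c,s,m=blob(mask(D[n]["frame"],k),roi)
        cs,_=cv2.findContours(m,cv2.RETR_EXTERNAL,cv2.CHAIN_APPROX_NONE); e=cv2.fitEllipse(max(cs,key=len))
        print(k,n,s,c.round(1),e, ray(C[n],*e[0],.026).round(4))
        # contour mapped to z=.028
        P=np.array([ray(C[n],u,v,.028)[:2] for u,v in max(cs,key=len)[:,0]],np.float32); (cc,r)=cv2.minEnclosingCircle(P); print("   circ",np.round(cc,4),round(r*2,4))
    
E
```

```text
origin px top [194.16812626 462.54680691] scene [108.02299179 454.48710634]
blue [301.7 295.6] [296 290  12  12 114] [279.7 257.3] [273 250  16  17 188] tri [ 0.3695 -0.2229  0.119 ] top@H-4mm [ 0.3694 -0.2229] scene@H-ch/2 [ 0.3711 -0.2225]
red [428.8 237. ] [425 233   9   9  64] [425.6 228. ] [420 224  12   9  87] tri [ 0.5072 -0.5     0.102 ] top@H-4mm [ 0.5073 -0.4999] scene@H-ch/2 [ 0.5113 -0.5009]
green [399.6 262.1] [393 256  14  13 141] [390.9 235.1] [382 226  18  19 270] tri [ 0.446  -0.429   0.1346] top@H-4mm [ 0.4452 -0.4272] scene@H-ch/2 [ 0.444  -0.4293]
plainblue [348.8 292.2] [339 283  20  20 311] [333.1 265.3] [322 254  23  24 460] tri [ 0.3806 -0.325   0.1007] top@H-4mm [ 0.3802 -0.3241] scene@H-ch/2 [ 0.3813 -0.3251]
plainred [167.8 158.2] [160 151  17  16 204] [178.5 135.8] [171 131  17  13 133] tri [0.6417 0.0628 0.1683] top@H-4mm [0.642 0.063] scene@H-ch/2 [0.65   0.0671]Traceback (most recent call last):
  File "<stdin>", line 13, in <module>
cv2.error: OpenCV(4.12.0) /io/opencv/modules/imgproc/src/shapedescr.cpp:361: error: (-201:Incorrect size of input array) There should be at least 5 points to fit the ellipse in function 'fitEllipseNoDirect'
```

```bash
python3 - <<'E'
from h import *; from bench import eyes
D={n:eyes.grab_frame(n) for n in("scene","top")}; C={n:(d["mtx"],d["view"]) for n,d in D.items()}
for n in D:
    f=D[n]["frame"].astype(int); roi=(168,206,292,256) if n=="top" else (160,205,288,248)
    for k in("green","blue","red"):
        r,g,b=f[...,0],f[...,1],f[...,2]
        m={"green":(g-np.maximum(r,b)>12),"blue":(b-np.maximum(r,g)>30),"red":(r-np.maximum(g,b)>40)}[k].astype(np.uint8)
        m=cv2.morphologyEx(m,cv2.MORPH_CLOSE,np.ones((3,3),np.uint8))
        c,s,mm=blob(m,roi); cs,_=cv2.findContours(mm,cv2.RETR_EXTERNAL,cv2.CHAIN_APPROX_NONE)
        q=max(cs,key=len)[:,0]; e=cv2.fitEllipse(q)
        P=np.array([ray(C[n],u,v,.026)[:2] for u,v in q],np.float32); cc,ax,_=cv2.fitEllipse(P)
        print(k,n,s,np.round(e[0],1),ray(C[n],*e[0],.026)[:2].round(4),"ell",np.round(cc,4),np.round(ax,4))
E
```

```text
green scene [166 211  40  30 529] [186.3 226.5] [0.5001 0.0258] ell [0.5013 0.0262] [0.0862 0.0987]
blue scene [205 212  39  30 546] [224.8 227.3] [ 0.5113 -0.0612] ell [ 0.5124 -0.0609] [0.0861 0.0957]
red scene [244 213  38  30 630] [263.1 228.1] [ 0.5227 -0.1475] ell [ 0.5239 -0.1473] [0.0854 0.0944]
green top [173 217  34  31 111] [191.7 235.2] [0.5034 0.0288] ell [0.5036 0.0288] [0.0824 0.0837]
blue top [212 213  38  37 308] [230.3 231.2] [ 0.5159 -0.0576] ell [ 0.5161 -0.0577] [0.0842 0.0851]
red top [251 210  37  37 469] [268.8 227.8] [ 0.527 -0.145] ell [ 0.5272 -0.1451] [0.0831 0.0845]
```

```bash
cat >> h.py <<'E'
def quat(phi):
    from scipy.spatial.transform import Rotation as Ro
    x=np.array([0,0,-1.]); z=np.array([np.cos(phi),np.sin(phi),0]); y=np.cross(z,x)
    return Ro.from_matrix(np.stack([x,y,z],1)).as_quat()
E
python3 - <<'E'
from h import *; from bench import eyes,monitor,kinematics
from scipy.spatial.transform import Rotation as Ro
D={n:eyes.grab_frame(n) for n in("scene","top")}; C={n:(d["mtx"],d["view"]) for n,d in D.items()}
print(Ro.from_quat(monitor.sense()["ee_rot"]).as_matrix().round(2))
T=C["top"]
for nm,u,v,z in[("centr base right/front",345,243,0.01),("centr dome",346,177,.23),("knob",320,243,.05),("scope eyep R",62,256,.33),("scope eyep L",15,245,.33),("scope base front",128,272,.03),("scope base right",157,215,.03),("scope stage",140,215,.12),("monitor",40,230,.2),("pink",397,311,.12),("orange",470,239,.12)]:
    print(nm,ray(T,u,v,z).round(3))
for p in [(.132,.508,.231),(.36,-.32,.3)]: print(proj(C["scene"],p),proj(T,p))
for nm,p,phis in[("blue",(.3695,-.223),(0,30,60,-30,-60,90)),("green",(.4455,-.428),(41,20,60)),("red",(.508,-.5),(0,-20,20)),("gs",(.5043,.0278),(7.3,)),("bs",(.5158,-.059),(7.3,)),("rs",(.527,-.1462),(7.3,))]:
    for ph in phis:
        for a in(0,180):
            for z in(.06,.2):
                q=kinematics.ik([*p,z],quat(np.radians(ph+a))); print(nm,ph+a,z,None if q is None else np.round(q,2))
E
```

```text
[[-0.   -0.97  0.25]
 [-0.    0.25  0.97]
 [-1.    0.   -0.  ]]
centr base right/front [ 0.5   -0.323  0.01 ]
centr dome [ 0.602 -0.301  0.23 ]
knob [ 0.493 -0.263  0.05 ]
scope eyep R [0.416 0.197 0.33 ]
scope eyep L [0.433 0.277 0.33 ]
scope base front [0.415 0.164 0.03 ]
scope base right [0.546 0.108 0.03 ]
scope stage [0.529 0.123 0.12 ]
monitor [0.479 0.292 0.2  ]
pink [ 0.343 -0.427  0.12 ]
orange [ 0.503 -0.587  0.12 ]
[-202.34558877  270.27911121] [-109.01117986  414.23010773]
[331.05496919 197.76825569] [357.78900877 298.11813285]
blue 0 0.06 [-0.82  0.35  1.97 -0.    0.82 -0.82]
blue 0 0.2 [-0.82  0.14  1.81 -0.    1.2  -0.82]
blue 180 0.06 [-0.82  0.35  1.97 -0.    0.82  2.33]
blue 180 0.2 [-0.82  0.14  1.81 -0.    1.2   2.33]
blue 30 0.06 [-0.82  0.35  1.97 -0.    0.82 -1.34]
blue 30 0.2 [-0.82  0.14  1.81 -0.    1.2  -1.34]
blue 210 0.06 [-0.82  0.35  1.97 -0.    0.82  1.8 ]
blue 210 0.2 [-0.82  0.14  1.81 -0.    1.2   1.8 ]
blue 60 0.06 [-0.82  0.35  1.97 -0.    0.82 -1.86]
blue 60 0.2 [-0.82  0.14  1.81  0.    1.2  -1.86]
blue 240 0.06 [-0.82  0.35  1.97 -0.    0.82  1
[... 1735 characters left out ...]
0 0.06 [-0.94  0.88  1.01 -0.    1.24  1.85]
red 200 0.2 [-0.94  0.78  0.84  0.    1.52  1.85]
gs 7.3 0.06 [-0.18  0.48  1.76 -0.    0.91 -0.3 ]
gs 7.3 0.2 [-0.18  0.3   1.6  -0.    1.24 -0.3 ]
gs 187.3 0.06 [-0.18  0.48  1.76 -0.    0.91  2.84]
gs 187.3 0.2 [-0.18  0.3   1.6  -0.    1.24  2.84]
bs 7.3 0.06 [-0.34  0.5   1.71 -0.    0.93 -0.47]
bs 7.3 0.2 [-0.34  0.33  1.56 -0.    1.25 -0.47]
bs 187.3 0.06 [-0.34  0.5   1.71 -0.    0.93  2.67]
bs 187.3 0.2 [-0.34  0.33  1.56 -0.    1.25  2.67]
rs 7.3 0.06 [-0.48  0.55  1.63 -0.    0.96 -0.61]
rs 7.3 0.2 [-0.48  0.39  1.48 -0.    1.28 -0.61]
rs 187.3 0.06 [-0.48  0.55  1.63 -0.    0.96  2.53]
rs 187.3 0.2 [-0.48  0.39  1.48 -0.    1.28  2.53]
```

```bash
cat >> h.py <<'E'
SEAT=dict(blue=(.5158,-.059),red=(.527,-.1462),green=(.5043,.0278))
def st(tag=""):
    from bench import monitor
    s=monitor.sense(); print(tag,"t",round(s["clock"],1),"pos",np.round(s["position"],4),"F",np.round(s["contact_force"],1),"gap",round(s["finger_gap"],3),"q6",round(s["joints"][5],2)); return s
def snap(tag,roi=None):
    from bench import eyes
    o=[]
    for n in("scene","top"):
        cv2.imwrite(f"pics/{tag}_{n}.png",eyes.grab_frame(n)["frame"][:,:,::-1])
E
python3 - <<'E'
from h import *; from bench import env,kinematics
env.movel([.15,.29,.24],velocity=.3); st("in")
env.reach([.30,-.12,.24],quat(np.radians(-30))); st("rot")
env.reach([.3695,-.2229,.17],quat(np.radians(-30))); st("above")
snap("b1")
E
```

```text
in t 1.3 pos [0.1502 0.2907 0.2401] F [ 0.5 -0.   0.1] gap 0.998 q6 -0.59
rot t 3.0 pos [ 0.3003 -0.1194  0.24  ] F [-0.7 -0.5 -0.6] gap 0.999 q6 -0.23
above t 3.6 pos [ 0.3695 -0.222   0.1702] F [0.1 1.2 0.1] gap 1.004 q6 -0.29
```

View pics/b1_scene.png

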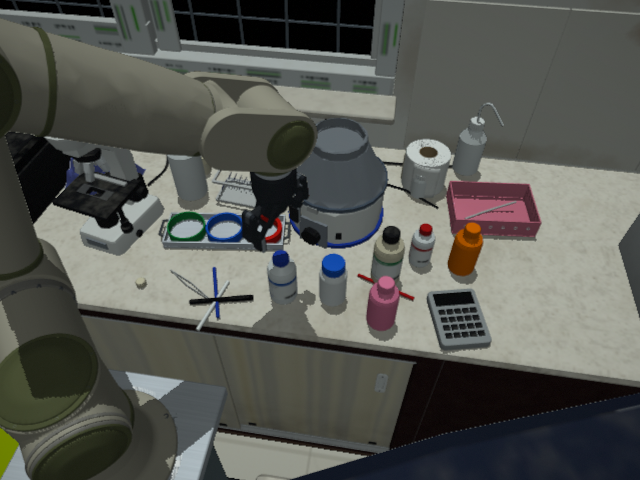

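View pics/b1_top.png

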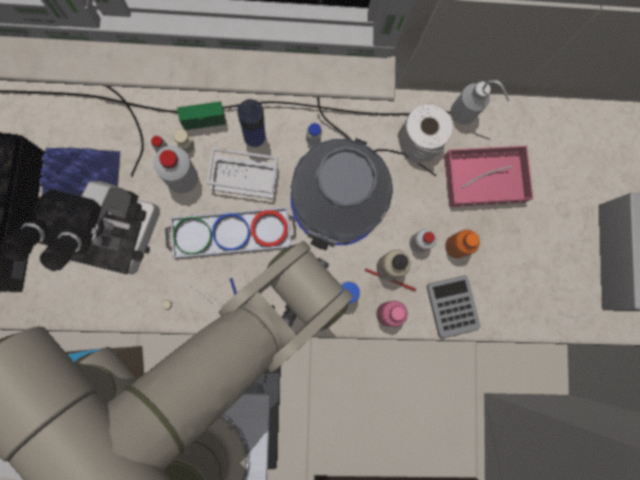

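```bash
python3 - <<'E'
from h import *; from bench import env,eyes
d=eyes.grab_frame("scene");print(proj((d["mtx"],d["view"]),[.3695,-.222,.17]))
hit=env.movel([.3695,-.2229,.057],velocity=.12,guard=15); st(f"down {hit}")
if not hit:
    env.close_gripper(40); st("closed")
    env.movel([.3695,-.2229,.077],velocity=.08); st("lift"); snap("b2")
E
```

```text
[277.72528703 239.59266631]
down False t 4.8 pos [ 0.3698 -0.2232  0.0576] F [-0.3 -0.9 -0.4] gap 0.998 q6 -0.29
closed t 5.2 pos [ 0.3696 -0.223   0.0576] F [-3.1  1.1  5. ] gap 0.67 q6 -0.29
lift t 5.6 pos [ 0.3695 -0.2229  0.077 ] F [-0.  -0.3 -1.6] gap 0.671 q6 -0.29
```

View pics/b2_scene.png

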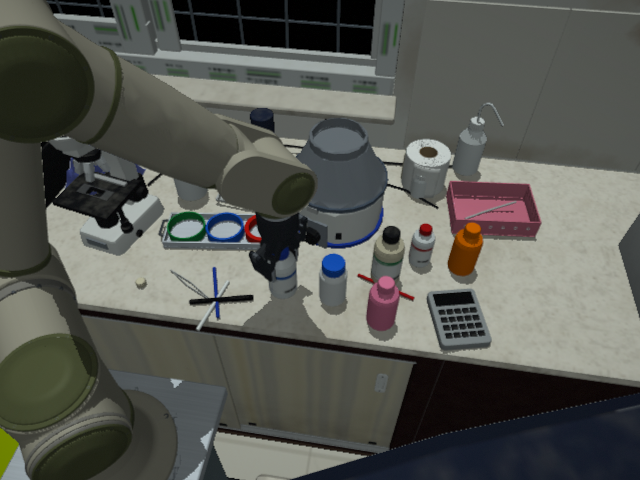

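```bash
cat >> h.py <<'E'
def place(k,zg,lift=.09,vel=.2):
    from bench import env
    x,y=SEAT[k]; q=quat(np.radians(7.3))
    env.movel([x,y,zg+lift],velocity=vel,frame=q); st("over")
    env.movel([x,y,zg+.016],velocity=.12); st("near")
    hit=env.movel([x,y,zg+.0025],velocity=.03,guard=5); s=st(f"down hit={hit}")
    return s["position"][2]-zg
def letgo():
    from bench import env,monitor
    env.release(); env.hold(.2); s=st("rel"); p=list(s["position"])
    env.movel([p[0],p[1],p[2]+.12],velocity=.15); st("up")
E
python3 - <<'E'
from h import *; from bench import env
env.movel([.3695,-.2229,.15],velocity=.2); st()
dz=place("blue",.0576); print("dz",dz)
if dz<.008: letgo()
snap("b3")
E
```

```text
t 6.2 pos [ 0.3691 -0.2225  0.149 ] F [-0.4  0.5 -2.2] gap 0.67 q6 -0.29
over t 7.5 pos [ 0.5153 -0.0596  0.1474] F [-1.3 -0.7 -2.3] gap 0.668 q6 -0.47
near t 8.2 pos [ 0.5162 -0.0593  0.0743] F [ 0.6 -0.1 -2.8] gap 0.672 q6 -0.47
down hit=True t 8.7 pos [ 0.5155 -0.0591  0.0613] F [-1.9 -0.2  5.2] gap 0.668 q6 -0.47
dz 0.0037275019641110976
rel t 9.3 pos [ 0.5152 -0.0588  0.0609] F [ 0.3  0.4 -0.1] gap 0.998 q6 -0.47
up t 10.2 pos [ 0.5148 -0.0587  0.1801] F [-0.2  0.2  0.2] gap 1.0 q6 -0.47
```

View pics/b3_scene.png

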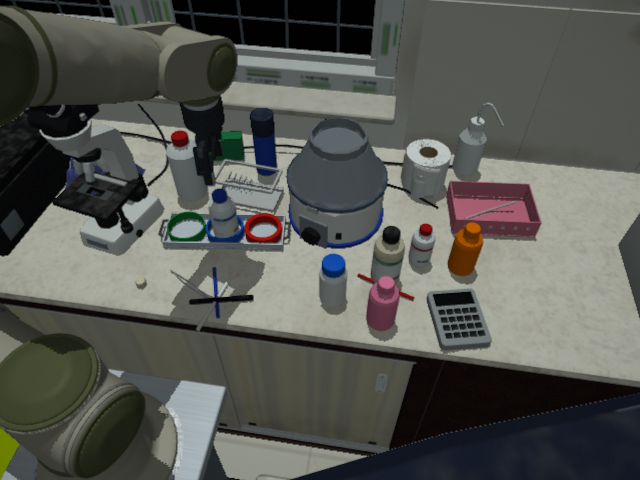

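```bash
python3 - <<'E'
from h import *; from bench import env,eyes
C={n:(lambda d:(d["mtx"],d["view"]))(eyes.grab_frame(n)) for n in("scene","top")}
# b2: tcp (.3695,-.2229,.077), q1=-.82; left normal (-sin q1,cos q1)
n=np.array([-np.sin(-.82),np.cos(-.82)])
for off in(0,-.06,-.118):
  for h in(.15,.2,.25,.3):
    p=np.r_[np.array([.3695,-.2229])+n*off,.077+h]; print(off,h,p.round(3),proj(C["scene"],p).round(),"b1 top:",proj(C["top"],p+[0,0,.093]).round())
E
```

```text
0 0.15 [ 0.37  -0.223  0.227] [276. 218.] b1 top: [305. 291.]
0 0.2 [ 0.37  -0.223  0.277] [275. 198.] b1 top: [306. 289.]
0 0.25 [ 0.37  -0.223  0.327] [273. 175.] b1 top: [307. 288.]
0 0.3 [ 0.37  -0.223  0.377] [271. 150.] b1 top: [308. 286.]
-0.06 0.15 [ 0.326 -0.264  0.227] [295. 239.] b1 top: [327. 316.]
-0.06 0.2 [ 0.326 -0.264  0.277] [294. 219.] b1 top: [329. 316.]
-0.06 0.25 [ 0.326 -0.264  0.327] [292. 196.] b1 top: [332. 316.]
-0.06 0.3 [ 0.326 -0.264  0.377] [291. 172.] b1 top: [334. 315.]
-0.118 0.15 [ 0.283 -0.303  0.227] [314. 261.] b1 top: [349. 341.]
-0.118 0.2 [ 0.283 -0.303  0.277] [313. 241.] b1 top: [352. 342.]
-0.118 0.25 [ 0.283 -0.303  0.327] [313. 219.] b1 top: [356. 343.]
-0.118 0.3 [ 0.283 -0.303  0.377] [313. 194.] b1 top: [360. 344.]
```

```bash
python3 - <<'E'
import cv2
a=cv2.imread("pics/b2_scene.png")[140:300,200:420];cv2.imwrite("pics/c5.png",cv2.resize(a,(800,582),interpolation=cv2.INTER_CUBIC))
E
```

```text
(no output)
```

View pics/c5.png

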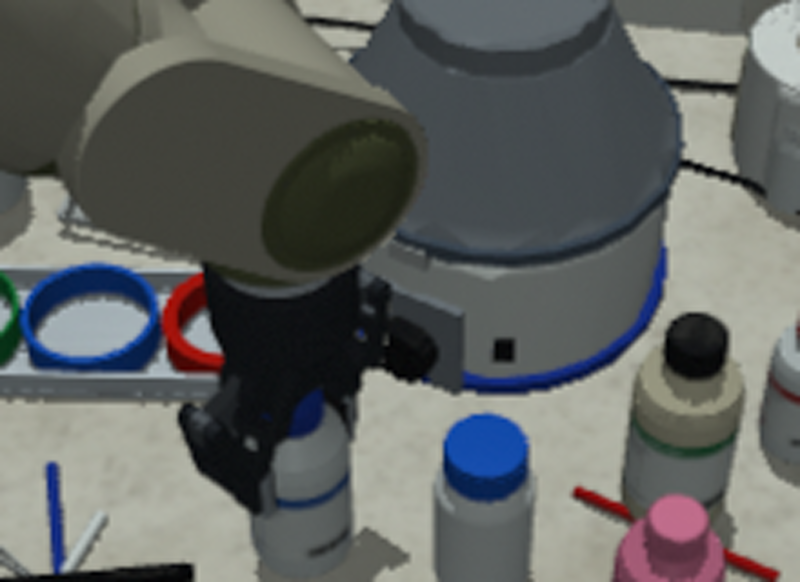

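View pics/b3_top.png

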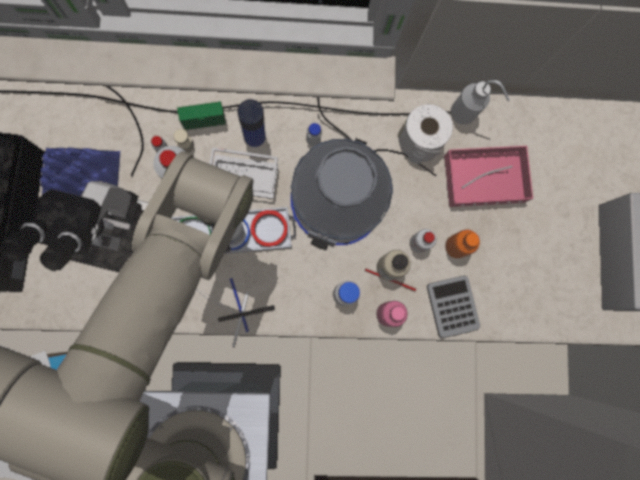

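```bash
python3 - <<'E'
import cv2,numpy as np
s=cv2.imread("pics/scene0.png")[60:260,0:180];t=cv2.imread("pics/top0.png")[120:320,0:180]
o=np.hstack([cv2.resize(x,(396,440),interpolation=cv2.INTER_CUBIC) for x in(s,t)])
cv2.imwrite("pics/c6.png",cv2.convertScaleAbs(o,alpha=1.6))
E
```

```text
(no output)
```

View pics/c6.png

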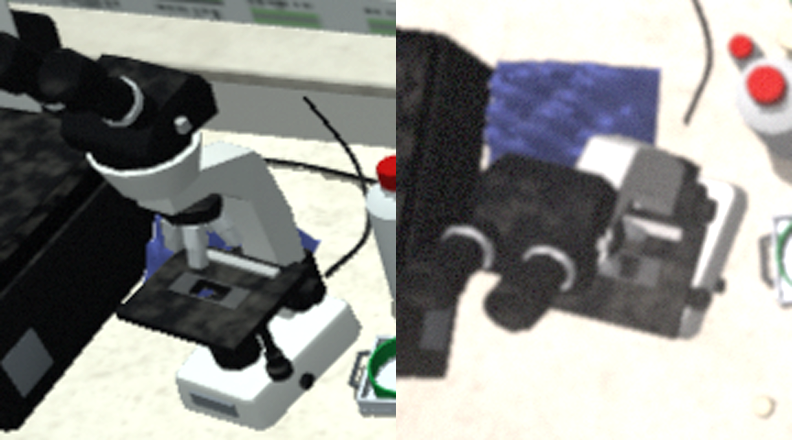

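```bash
python3 - <<'E'
from h import *; from bench import env,eyes
C={n:(lambda d:(d["mtx"],d["view"]))(eyes.grab_frame(n)) for n in("scene","top")}
for a,b in[((98,105),(99,206)),((119,129),(134,195)),((61,120),(77,251))]: print(tri(C["scene"],a,C["top"],b).round(3))
print("tcp px",proj(C["top"],[.515,-.0587,.18]))
# b3 arm points at wrist-height .43
for p in[(135,235),(165,215),(185,160),(250,180),(205,270),(150,190)]: print(p,ray(C["top"],*p,.43).round(3),ray(C["top"],*p,.47).round(3))
E
```

```text
[0.507 0.14  0.329]
[0.536 0.113 0.261]
[0.425 0.163 0.35 ]
tcp px [223.70114103 220.03667208]
(135, 235) [0.443 0.05  0.43 ] [0.438 0.04  0.47 ]
(165, 215) [0.477 0.006 0.43 ] [ 0.47  -0.003  0.47 ]
(185, 160) [ 0.568 -0.02   0.43 ] [ 0.557 -0.028  0.47 ]
(250, 180) [ 0.539 -0.125  0.43 ] [ 0.53  -0.128  0.47 ]
(205, 270) [ 0.392 -0.061  0.43 ] [ 0.388 -0.067  0.47 ]
(150, 190) [0.516 0.032 0.43 ] [0.508 0.022 0.47 ]
```

```bash
cat >> h.py <<'E'
def tq(phi,tilt):
    """jaw axis at yaw phi(deg); tool back leans by tilt(deg) toward yaw phi-90. returns quat, tooldir"""
    from scipy.spatial.transform import Rotation as Ro
    a,t=np.radians(phi),np.radians(tilt); lean=np.array([np.sin(a),-np.cos(a),0])
    x=-np.cos(t)*np.array([0,0,1.])-np.sin(t)*lean; z=np.array([np.cos(a),np.sin(a),0]); y=np.cross(z,x)
    return Ro.from_matrix(np.stack([x,y,z],1)).as_quat(),x
def tcp(G,phi,tilt):
    q,x=tq(phi,tilt); return np.array(G)+.0187*x,q
E
python3 - <<'E'
from h import *; from bench import kinematics
for G,phi in[((.4455,-.428,.0965),41),((.4455,-.428,.24),41),((.35,-.30,.24),30),((.41,-.12,.24),15),((.5043,.0278,.24),7.3),((.5043,.0278,.1),7.3)]:
    for t in(0,12):
        p,q=tcp(G,phi,t); r=kinematics.ik(p,q); print(G,phi,t,None if r is None else np.round(r,2))
E
```

```text
(0.4455, -0.428, 0.0965) 41 0 [-0.95  0.66  1.38 -0.    1.1  -1.67]
(0.4455, -0.428, 0.0965) 41 12 [-0.95  0.77  1.2  -0.02  1.38 -1.66]
(0.4455, -0.428, 0.24) 41 0 [-0.95  0.53  1.21 -0.    1.41 -1.67]
(0.4455, -0.428, 0.24) 41 12 [-0.95  0.65  1.02 -0.02  1.68 -1.66]
(0.35, -0.3, 0.24) 30 0 [-0.96  0.18  1.7  -0.    1.27 -1.49]
(0.35, -0.3, 0.24) 30 12 [-0.97  0.29  1.57  0.02  1.49 -1.5 ]
(0.41, -0.12, 0.24) 15 0 [-0.56  0.1   1.78 -0.    1.25 -0.82]
(0.41, -0.12, 0.24) 15 12 [-0.64  0.17  1.72  0.13  1.42 -0.93]
(0.5043, 0.0278, 0.24) 7.3 0 [-0.18  0.28  1.57 -0.    1.29 -0.3 ]
(0.5043, 0.0278, 0.24) 7.3 12 [-0.27  0.29  1.56  0.2   1.37 -0.45]
(0.5043, 0.0278, 0.1) 7.3 0 [-0.18  0.45  1.74 -0.    0.96 -0.3 ]
(0.5043, 0.0278, 0.1) 7.3 12 [-0.27  0.46  1.73  0.22  1.05 -0.52]
```

```bash
python3 - <<'E'
from h import *; from bench import env
def go(G,phi,t,v=.25,guard=None):
    p,q=tcp(G,phi,t); return env.movel(list(p),velocity=v,frame=q,guard=guard)
go((.41,-.12,.26),15,6); go((.35,-.30,.26),30,12); go((.4455,-.428,.21),41,12); st("above")
hit=go((.4455,-.428,.0965),41,12,.1,15); st(f"down {hit}")
if not hit:
    env.close_gripper(45); st("closed")
    go((.4455,-.428,.117),41,12,.08); st("lift")
snap("g1")
E
python3 -c "
import cv2
a=cv2.imread('pics/g1_scene.png')[120:320,270:510];cv2.imwrite('pics/c7.png',cv2.resize(a,(720,600),interpolation=cv2.INTER_CUBIC))"
```

```text
above t 12.9 pos [ 0.4431 -0.4241  0.1921] F [-0.2 -0.8 -1.3] gap 0.999 q6 -1.66
down False t 14.2 pos [ 0.4432 -0.4253  0.0789] F [0.1 0.8 0.2] gap 0.999 q6 -1.66
closed t 14.6 pos [ 0.4432 -0.4252  0.0789] F [1.3 1.4 5.6] gap 0.716 q6 -1.66
lift t 15.0 pos [ 0.443  -0.4252  0.0991] F [-0.7  0.1 -0.9] gap 0.716 q6 -1.66
```

View pics/c7.png

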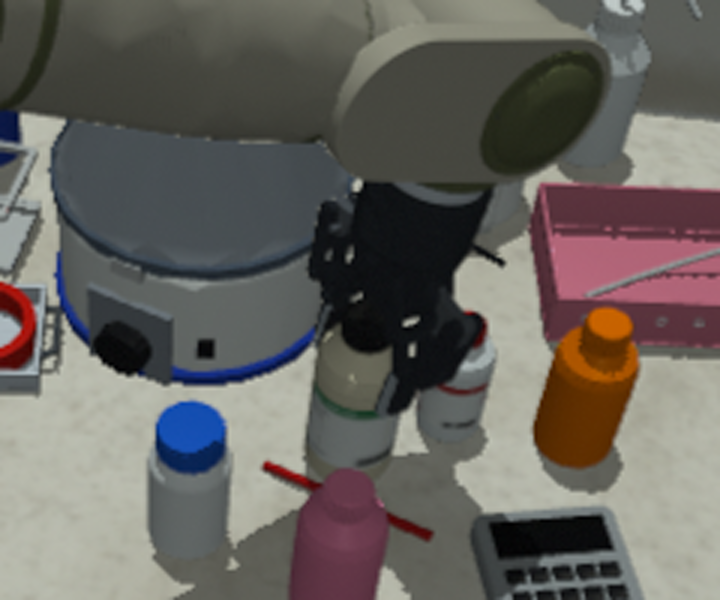

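```bash
cat >> h.py <<'E'
def go(G,phi,t,v=.25,guard=None):
    from bench import env
    p,q=tcp(G,phi,t); return env.movel(list(p),velocity=v,frame=q,guard=guard)
E
python3 - <<'E'
from h import *; from bench import env
go((.4455,-.428,.24),41,12,.15); env.hold(.2); st("lift"); go((.35,-.30,.24),30,12,.2); env.hold(.2); st(); snap("g2")
E
python3 -c "
import cv2
a=cv2.imread('pics/g2_scene.png')[120:320,220:460];cv2.imwrite('pics/c8.png',cv2.resize(a,(720,600),interpolation=cv2.INTER_CUBIC))"
```

```text
lift t 16.3 pos [ 0.4428 -0.4249  0.221 ] F [-0.3  0.3 -2. ] gap 0.712 q6 -1.66
 t 17.4 pos [ 0.3483 -0.297   0.2214] F [ 0.1  0.4 -1.2] gap 0.714 q6 -1.5
```

View pics/c8.png

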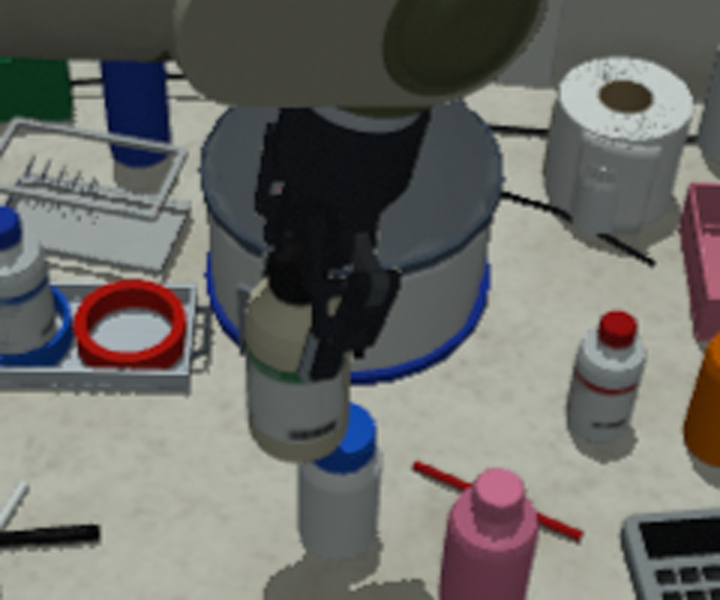

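```bash
python3 - <<'E'
from h import *; from bench import env
go((.39,-.12,.24),15,12); go((.42,.01,.24),7.3,12); x,y=SEAT["green"]
go((x,y,.19),7.3,12,.15); st("over"); snap("g3")
E
```

```text
over t 19.9 pos [0.5035 0.0312 0.172 ] F [ 0.   1.1 -1.2] gap 0.716 q6 -0.47
```

View pics/g3_scene.png

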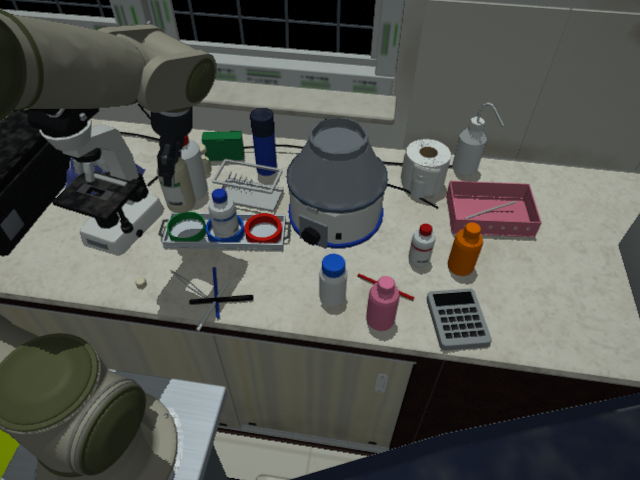

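View pics/g3_top.png

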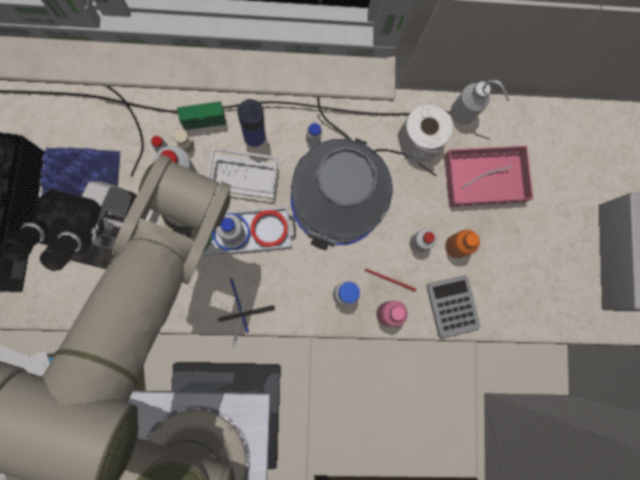

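```bash
python3 - <<'E'
from h import *; from bench import env
x,y=SEAT["green"]; z0=.0971
h1=go((x,y,z0+.018),7.3,12,.1,8); st(f"near {h1}")
h2=None
if not h1:
    h2=go((x,y,z0+.002),7.3,12,.03,5); s=st(f"down {h2}"); print("dz rel. to pick TCP", s["position"][2]-.0789)
E
```

```text
near False t 20.9 pos [0.5042 0.0316 0.0974] F [-0.4 -0.  -0.7] gap 0.715 q6 -0.51
down True t 21.4 pos [0.5038 0.0317 0.0828] F [-0.6 -0.1  6.5] gap 0.715 q6 -0.52
dz rel. to pick TCP 0.003932686682982189
```

Contact is exactly at floor height (+3.9 mm). Release and go up.

```bash
python3 - <<'E'
from h import *; from bench import env
letgo(); env.movel([.40,-.06,.26],velocity=.25); 
go((.35,-.28,.26),0,0,.25); st(); snap("g4")
E
python3 -c "
import cv2
a=cv2.imread('pics/g4_scene.png')[120:280,150:390];b=cv2.imread('pics/g4_top.png')[160:280,140:320]
cv2.imwrite('pics/c9.png',cv2.vconcat([cv2.resize(a,(450,300)),cv2.resize(b,(450,300))]))"
```

```text
rel t 22.0 pos [0.5035 0.0318 0.0823] F [-0.6  0.2  1.5] gap 0.998 q6 -0.52
up t 22.9 pos [0.5031 0.0319 0.2015] F [-0.6  0.5 -0.6] gap 1.001 q6 -0.46
 t 24.7 pos [ 0.3504 -0.2791  0.2413] F [-0.2  0.   0.3] gap 1.001 q6 -0.94
```

View pics/c9.png

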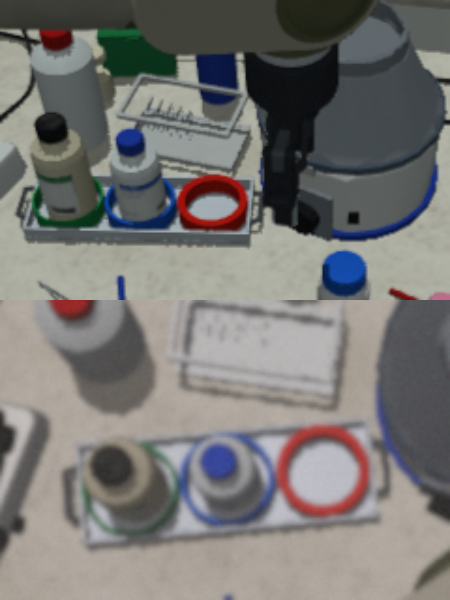

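View pics/g4_scene.png

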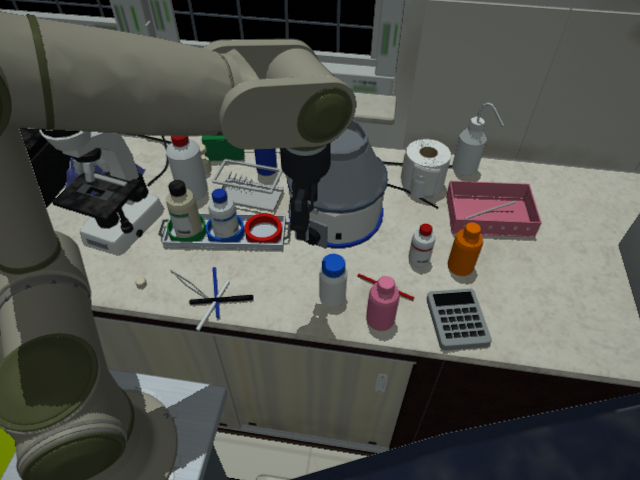

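```bash
python3 - <<'E'
from h import *; from bench import env,eyes
D={n:eyes.grab_frame(n) for n in("scene","top")}; C={n:(d["mtx"],d["view"]) for n,d in D.items()}
ct,_,_=blob(mask(D["top"]["frame"],"red"),(412,225,440,252)); cs,_,_=blob(mask(D["scene"]["frame"],"red"),(412,220,436,238))
print(ct,cs,tri(C["top"],ct,C["scene"],cs).round(4))
x,y=.508,-.5
go((x,y,.20),0,0,.25); st("above")
hit=env.movel([x,y,.040],velocity=.12,guard=15); st(f"down {hit}")
if not hit:
    env.close_gripper(40); st("closed")
    env.movel([x,y,.06],velocity=.08); env.hold(.2); st("lift")
snap("r1")
E
python3 -c "
import cv2
a=cv2.imread('pics/r1_scene.png')[120:320,300:540];cv2.imwrite('pics/c10.png',cv2.resize(a,(720,600),interpolation=cv2.INTER_CUBIC))"
```

```text
[428.71428571 237.        ] [425.37931034 229.29310345] [ 0.5079 -0.5006  0.0975]
above t 26.2 pos [ 0.5079 -0.4997  0.1815] F [0.2 0.5 0.7] gap 1.001 q6 -0.94
down False t 27.5 pos [ 0.5083 -0.5004  0.041 ] F [ 0.2 -0.   0.3] gap 0.998 q6 -0.94
closed t 27.9 pos [ 0.5081 -0.5002  0.0405] F [-0.9  0.1  4.4] gap 0.553 q6 -0.94
lift t 28.5 pos [ 0.5078 -0.4998  0.0595] F [-0.1 -0.3 -2. ] gap 0.55 q6 -0.94
```

View pics/c10.png

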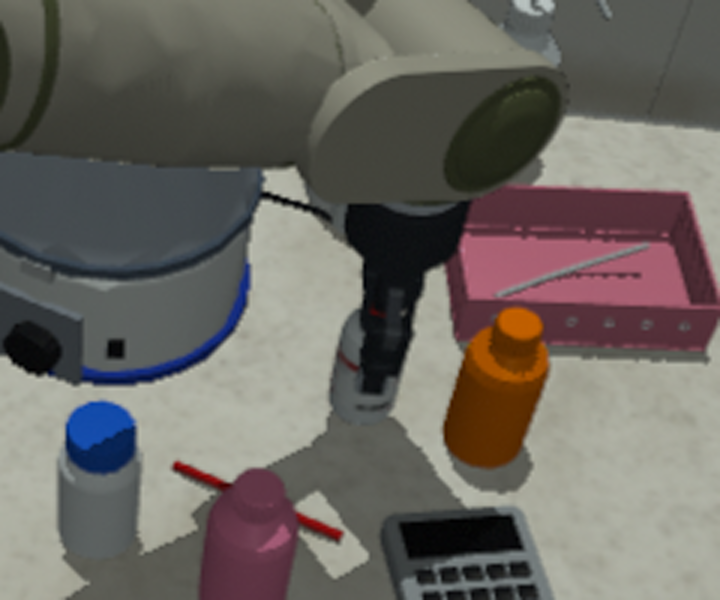

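```bash
python3 - <<'E'
from h import *; from bench import env
env.movel([.508,-.5,.20],velocity=.15); st("lift")
go((.35,-.33,.22),0,0,.25); go((.39,-.15,.22),7.3,0,.25); st()
dz=place("red",.0405,lift=.11,vel=.15); print("dz",dz); snap("r2")
if dz<.008: letgo()
E
```

```text
lift t 29.7 pos [ 0.5078 -0.4997  0.1988] F [ 0.3 -0.5 -2.1] gap 0.552 q6 -0.94
 t 31.7 pos [ 0.3901 -0.1507  0.2012] F [ 0.6 -0.7 -1.2] gap 0.555 q6 -0.78
over t 32.8 pos [ 0.5266 -0.1464  0.1508] F [-0.3  0.2 -1.7] gap 0.553 q6 -0.61
near t 33.8 pos [ 0.5274 -0.1464  0.0573] F [-0.1 -0.5 -0.9] gap 0.554 q6 -0.61
down hit=True t 34.2 pos [ 0.5267 -0.1463  0.0442] F [-1.6  0.4  5.7] gap 0.553 q6 -0.61
dz 0.0037027123857976754
rel t 35.0 pos [ 0.5265 -0.146   0.0438] F [-0.1  0.6 -0.2] gap 1.006 q6 -0.61
up t 35.9 pos [ 0.5261 -0.1458  0.1629] F [-0.5  0.3 -0.3] gap 1.003 q6 -0.61
```

Seated at floor height. I'll clear the arm and check all bottles against the seats.

```bash
python3 - <<'E'
from h import *; from bench import env,eyes
env.movel([.40,-.14,.27],velocity=.25); env.movel([.27,-.16,.27],velocity=.25); st()
D={n:eyes.grab_frame(n) for n in("scene","top")}; C={n:(d["mtx"],d["view"]) for n,d in D.items()}
for n in D: cv2.imwrite(f"pics/f_{n}.png",D[n]["frame"][:,:,::-1])
hs={"blue":.129,"red":.109,"green":.15,"plainblue":.112,"plainred":.171}
for k,H in hs.items():
    col={"plainblue":"blue","plainred":"red","green":"black"}.get(k,k)
    xy={"plainblue":(.3802,-.3245),"plainred":(.642,.063)}.get(k) or SEAT[k]
    o=[]
    for n in("top","scene"):
        u,v=proj(C[n],[*xy,H-.008]).astype(int); w=16
        try: o.append(blob(mask(D[n]["frame"],col),(u-w,max(v-w,0),u+w,v+w))[0])
        except Exception: o.append(None)
    r=[None if c is None else c.round(1) for c in o]
    if o[0] is not None:
        p=ray(C["top"],*o[0],H-.004)[:2]; print(k,r,"top",p.round(4),"off mm",((p-xy)*1e3).round(1), "tri",None if o[1] is None else tri(C["top"],o[0],C["scene"],o[1]).round(4))
E
python3 -c "
import cv2
a=cv2.imread('pics/f_scene.png')[110:310,140:380];b=cv2.imread('pics/f_top.png')[160:280,140:320]
cv2.imwrite('pics/c11.png',cv2.vconcat([cv2.resize(a,(450,300)),cv2.resize(b,(450,300))]))"
```

```text
t 37.4 pos [ 0.2707 -0.1602  0.2698] F [ 0.8  1.1 -0.1] gap 1.001 q6 -1.04
blue [array([227.1, 224.3]), None] top [ 0.5156 -0.0601] off mm [-0.2 -1.1] tri None
red [array([264.3, 219.1]), array([260.4, 202.5])] top [ 0.5331 -0.1372] off mm [6.1 9. ] tri [ 0.5365 -0.1395  0.0912]
green [array([184.5, 226.5]), array([180.5, 184.7])] top [0.5042 0.0248] off mm [-0.1 -3. ] tri [0.5054 0.0209 0.1481]
plainblue [array([348.8, 292.2]), array([333. , 265.3])] top [ 0.3802 -0.3241] off mm [0.  0.4] tri [ 0.3806 -0.325   0.1008]
plainred [array([167.8, 158.3]), None] top [0.6418 0.063 ] off mm [-0.2 -0. ] tri None
```

View pics/c11.png

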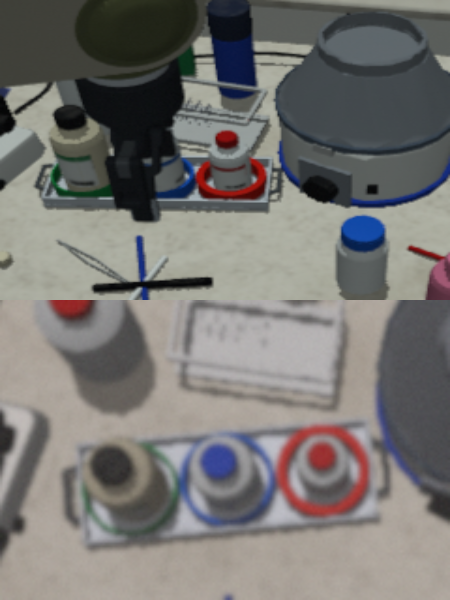

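```bash
python3 - <<'E'
from h import *; from bench import env,eyes,job
D={n:eyes.grab_frame(n) for n in("scene","top")}; C={n:(d["mtx"],d["view"]) for n,d in D.items()}
a,sa,_=blob(mask(D["top"]["frame"],"red"),(262,216,276,229)); b,sb,_=blob(mask(D["scene"]["frame"],"red"),(252,175,272,190))
p=ray(C["top"],*a,.105)[:2]; t=tri(C["top"],a,C["scene"],b)
print(a,sa,b,sb,((p-SEAT["red"])*1e3).round(1),t.round(4)); env.hold(.3); st()
if np.linalg.norm(p-SEAT["red"])<.009: job.hand_in(); print("handed in")
E
```

```text
Traceback (most recent call last):
  File "h.py", line 19, in blob
    n,l,s,c=cv2.connectedComponentsWithStats(mm); i=1+np.argmax(s[1:,4]); return c[i],s[i],(l==i).astype(np.uint8)
                                                      ~~~~~~~~~^^^^^^^^^
ValueError: attempt to get argmax of an empty sequence
```

```bash
python3 - <<'E'
from h import *; from bench import env,eyes,job
D={n:eyes.grab_frame(n) for n in("scene","top")}; C={n:(d["mtx"],d["view"]) for n,d in D.items()}
a,sa,_=blob(mask(D["top"]["frame"],"red"),(262,216,276,229)); b,sb,_=blob(mask(D["scene"]["frame"],"red"),(252,193,272,211))
p=ray(C["top"],*a,.105)[:2]; t=tri(C["top"],a,C["scene"],b)
print(a,sa,b,sb,((p-SEAT["red"])*1e3).round(1),t.round(4)); env.hold(.3); st()
if np.linalg.norm(p-SEAT["red"])<.009 and .09<t[2]<.115: job.hand_in(); print("handed in")
E
```

```text
[268.27272727 222.10606061] [264 218  10   9  66] [260.44230769 202.49038462] [255 197  12  12 104] [-0.2  0.1] [ 0.5275 -0.1462  0.1016]
 t 38.0 pos [ 0.2701 -0.16    0.27  ] F [-0.7  0.1 -0. ] gap 1.0 q6 -1.04
the job is handed in; nothing more can be done
handed in
```

All three banded bottles are standing upright in their colour's ring seat. I handed the job in at 38 s of the 96 s allowed; no verdict was reported.

- **Seating:** Each bottle was lowered until it touched, 3.7 to 3.9 mm above its height at pick-up. That matches the 4 mm carrier floor.
- **Distance from seat centre, top camera:**

| Bottle | Offset from seat centre |
|---|---|
| Blue | about 1 mm |
| Red | under 1 mm |
| Green | about 3 mm |

- **Second camera:** It agreed for red. For green it gave about 7 mm, still inside the 13 mm limit. Blue could not be checked this way because the gripper hid its cap.
- **Seat positions:** The two cameras put the seats themselves 2 to 5 mm apart, so I mainly used the top camera, with sideways position averaged between the two.
- **Red bottle check:** My first automatic check read about 11 mm off because its colour mask picked up the red ring. I repeated it on the cap alone, and the table shows that result.
- **Plain bottles:** Both measured within 0.5 mm of where they started, both standing.
- **Green bottle grip:** I held it with the gripper leaning 12° to the right so the arm's wrist stayed clear of the microscope.

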